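# Tip the standing carton into the labelling spot

## Robot

A 6-joint arm with a two-finger parallel gripper is mounted at the origin on the work surface; the furniture and walls round the work are solid. World frame = base frame: x ahead of the robot, y to its left, z up, the work surface at z = 0. Lengths are in m, angles in degrees, forces in N, time in s.
With the tool pointing down it reaches from about 0.35 to 0.875 m from the base axis. Payload 4.2 kg.
Tool frame: the origin (TCP) lies midway between the tips of the shut fingers; the grasp point (between the pads) lies 19 mm behind it; z points along the fingers, y is the line along which they close (so a half turn about z gives the same grasp; the last joint's range is limited). The gripper opens to 87 mm and grips with 3 to 60 N. Pads are 19 mm wide; open, the fingers measure 117 mm over their backs; the gripper's body (75 mm by 190 mm) begins 51 mm behind the grasp point.
Start: joints at [85.806, 22.042, 0.453, 0, -68.411, -14.817], TCP at [0.204, 0.591, 0.223] pointing down, gripper open.
Joint ranges: [-179.83, 179.83], [-69.29, 118.12], [-61.27, 80.66], [-181.25, 117.63], [-171.15, -9.14], [-177.46, 177.46]. Speed limits (degrees/s): [159.86, 159.86, 180, 180, 180, 180].

## Interface

Orientations are given as [roll, pitch, yaw] about the fixed x, y, z axes, in that order (R = Rz(yaw) Ry(pitch) Rx(roll)).
In Python, from workcell import env gives the robot as it stands. The module is installed in compiled form; this text tells all that it offers. Calls block until the motion is done:
- env.goto(position, orientation): joint-space move of the TCP to a pose.
- env.move_straight(position, rotation=None, rate=0.15, force_limit=None): straight line of the TCP; rotation=None keeps the orientation; rate is the mean speed in m/s. With force_limit (N) it stops when the force on the tool has changed by that much, and returns True; else False.
- env.set_joints(angles): joint-space move.
- env.gripper_to(opening, grasp_force=None): opening from 0.0 (shut) to 1.0 (fully open); grasp_force is the grip in N (None keeps the last); returns when the fingers have stopped.
- env.dwell(seconds).
- env.inverse_kinematics(position, orientation): joint angles nearest the present ones, or None.
- env.read_state(): the state.
- env.grab_frame(name): name is "scene" or "top"; returns a dict with "image" (384x512x3 uint8, blue, green, red), "fx", "fy", "cx", "cy" (pixels), "position" and "orientation" of the camera in the world. Camera axes: x right, y up, looking along -z (the intrinsics and any distortion apply to the point x, -y, -z); pixel columns grow to the right and rows downward; lengths in m; the calibration is good to about 2 mm. A picture is of the moment at which its call begins. There is no depth.
A pose or a line that the arm cannot do raises env.Unreachable and nothing moves.
- env.close_job(): hands the job in; it is judged then, once.
Trained networks look in a picture, given as the dict that the camera call returned (one of the last four; its "shot" number tells which), for a name from the list of things; names that differ only in an ending like _2 or _b are one class to them, and where a whole thing is asked for, a point or a joint stands for the part that bears it (a point fixed in the world has none). Each returns a list of dicts, best first, with "score" (0 to 1); they miss things now and then, are a little off and sometimes report something else, mostly with a low value. They report only what shows in the picture. A call takes as long as a camera call. They do not tell look-alikes from the thing itself.
- env.search_frame(picture, thing): "xyz" ([x, y, z] in m, in world coordinates, good to about 4 mm: the middle of the surface that is visible of it).
- env.trace(picture, thing): "mask" (384x512 bool, what is visible of it).
The state is a dict: "clock": time; "joint_positions": joint angles; "qvel": joint speeds; "joint_torque": joint torques, N m; "position": TCP position; "tool_rot": TCP orientation; "force": force on the tool from outside, world axes, zero at the start; "wrist_torque": the same for the moment, N m; "opening": opening from 0.0 (shut) to 1.0 (fully open); "finger_force": force on a finger pad.
Only numpy, scipy, OpenCV 4.12 (cv2) and the standard library are available. Lean on these libraries where they do the work, as an engineer would, in place of code of your own. Each camera call takes 0.05 s, during which the arm holds its last target. There are 200 camera calls.

## Task

The shut kraft carton standing on edge beside the black tape rectangle has to lie flat on a broad face, wholly inside that rectangle, ready for its label. Push low with the fingers to slide it, still standing, until its foot is over the tape line and a few centimetres into the rectangle, let it stand there a moment, then push it high so that it tips over into the rectangle. Do not lift or carry it, and leave the jar, the label roll and the tag pack where they are.

Things in the scene. Friction and masses are not known exactly. Their poses are not given: they have to be found in the camera images.
- outline: Rectangle of flat black tape on the bench (no height to catch on). Tape 12 mm wide; clear inside 220 mm along the rectangle's own x and 280 mm along its y. Origin at its centre on the bench top, z up. Its x runs roughly sideways over the bench (world y). The carton stands outside one of its two long sides (about +x or -x of this frame, it varies), the jar outside the long side across from it.
- carton: Plain shut brown kraft carton, filled, 0.2 to 0.5 kg, standing on its long narrow side: 69 mm thick along its own x, 210 wide along y, 152 tall along z. The broad faces (normal x) look towards and away from the rectangle, within about 5 degrees. Origin at the centre of the foot it stands on at the start; z up while it stands, level when it lies.
- carton_center (a point): Centre of the carton: 76 mm above the bench standing, 35 mm lying flat. Tipped on a foot edge, the carton passes its balance at about 24 degrees, falls by itself and lies 152 mm long from that edge in the direction of the fall. Pushed lower than about 35 mm it slides; pushed at 100 mm or higher it tips.
- foot_a (a point): A corner of the carton, a fixed point on it. On the foot, at (+34.5, +105, 0) mm in the carton's frame.
- foot_b (a point): A corner of the carton, a fixed point on it. On the foot, at (+34.5, -105, 0) mm in the carton's frame.
- foot_c (a point): A corner of the carton, a fixed point on it. On the foot, at (-34.5, +105, 0) mm in the carton's frame.
- foot_d (a point): A corner of the carton, a fixed point on it. On the foot, at (-34.5, -105, 0) mm in the carton's frame.
- top_a (a point): A corner of the carton, a fixed point on it. At the top, at (+34.5, +105, 152) mm in the carton's frame.
- top_b (a point): A corner of the carton, a fixed point on it. At the top, at (+34.5, -105, 152) mm in the carton's frame.
- bead_jar: Bystander: small clear screw jar of beads with a white lid, 57 mm across, 75 mm tall, standing loose outside the rectangle across from the carton. Origin at the centre of its underside, z up.
- label_roll: Bystander: roll of white labels standing loose beyond the work, 91 mm across, 72 mm tall. Origin at the centre of its underside, z up.
- tag_pack: Bystander: loose pack of brown card tags beyond the work, 92 x 51 mm, 28 mm tall. Origin at the centre of its underside, z up.
Things that resemble listed ones, but are neither listed nor needed, are in the scene too. Leave any yellow look-alike of the carton alone.

How it is judged (in metres and radians):
On the way, in this order (a step that is already met when the one before it is completed fails the run):
1. the carton has been slid, still standing upright, until its leading foot edge is over the tape line and inside the rectangle (x of carton in the frame of outline between -0.143 and 0.143 m and angle between carton's own z axis and vertical below 0.1 rad), for 0.2 s.
2. the carton has tipped over and lies flat inside the rectangle (angle between carton's own z axis and vertical between 1.5 and 1.64 rad and height (world z) of carton_center below 0.042 m and x of foot_a in the frame of outline between -0.113 and 0.113 m and y of foot_a in the frame of outline between -0.143 and 0.143 m and x of foot_b in the frame of outline between -0.113 and 0.113 m and y of foot_b in the frame of outline between -0.143 and 0.143 m and x of top_a in the frame of outline between -0.113 and 0.113 m and y of top_a in the frame of outline between -0.143 and 0.143 m and x of top_b in the frame of outline between -0.113 and 0.113 m and y of top_b in the frame of outline between -0.143 and 0.143 m), for 0.2 s.
At the end, for the whole second after the job is handed in: The carton lies at rest on a broad face (within 4 degrees of flat), all its corners inside the clear area of the tape rectangle (overlapping the tape by at most 3 mm); jar, label roll and tag pack upright within 20 mm of where they stood (all of step 2 and linear speed of carton below 0.02 m/s and angular speed of carton below 0.1 rad/s and distance of each of bead_jar, label_roll, tag_pack from where it was at the start of the episode below 0.02 m and angle between each of bead_jar, label_roll, tag_pack's own z axis and vertical below 0.1 rad); the robot touches nothing.
It fails at once if the carton is lifted off the bench (all four foot corners more than 15 mm up) (height (world z) of each of foot_a, foot_b, foot_c, foot_d above 0.015 m).
It fails at once if the jar is shifted by more than 20 mm or knocked over (distance of bead_jar from where it was at the start of the episode above 0.02 m or angle between bead_jar's own z axis and vertical above 0.3 rad).
It fails at once if the label roll is shifted by more than 20 mm or knocked over (distance of label_roll from where it was at the start of the episode above 0.02 m or angle between label_roll's own z axis and vertical above 0.3 rad).
It fails at once if the tag pack is shifted by more than 20 mm or knocked over (distance of tag_pack from where it was at the start of the episode above 0.02 m or angle between tag_pack's own z axis and vertical above 0.3 rad).
It also fails if it takes over 37 s, if anything falls off the work surface, if the arm or the gripper's body presses on something with over 40 N, if the wrist force passes 120 N, or if a joint passes its speed limit or range.

## Working session

There is one attempt and no reset: what is moved stays moved. The work goes in short steps, each a Python script; the robot and the scene stay as the last script left them, time stands still between calls to the robot, and variables do not carry over. Pictures are saved under pics/ and viewed, at most 10 in all, crops included, and the job is handed in when it is done.

```bash
mkdir -p pics; python3 - <<'E'
from workcell import env
import cv2,numpy as np
for n in("scene","top"):
    f=env.grab_frame(n); cv2.imwrite(f"pics/{n}0.png",f["image"])
    print(n,{k:v for k,v in f.items() if k!="image"})
    for t in("outline","carton","bead_jar","label_roll","tag_pack"):
        print(t,[(np.round(d["xyz"],3).tolist(),round(d["score"],2)) for d in env.search_frame(f,t)][:4])
print(env.read_state())
E
```

```text
scene {'fx': 450.1216343419941, 'fy': 450.1216343419941, 'cx': 255.33820597221884, 'cy': 192.94063327043972, 'position': array([ 0.04198741, -0.49723055,  0.92130861]), 'orientation': array([ 39.36831319,  -1.03588981, -56.20970702]), 'shot': 1}
outline [([0.49, -0.152, -0.005], 0.56), ([0.51, 0.006, 0.125], 0.29)]
carton [([0.747, -0.389, 0.122], 0.75), ([0.51, 0.008, 0.126], 0.62)]
bead_jar [([0.508, -0.306, 0.073], 0.66), ([0.511, 0.005, 0.125], 0.43)]
label_roll [([0.766, -0.17, 0.046], 0.81)]
tag_pack [([0.78, 0.033, 0.028], 0.7)]
top {'fx': 391.22641130809205, 'fy': 391.22641130809205, 'cx': 259.3300663241552, 'cy': 190.85579751318176, 'position': array([ 0.36150394, -0.13696714,  1.17859348]), 'orientation': array([ 12.24943907,  -0.26147522, -82.42144939]), 'shot': 2}
outline [([0.518, -0.136, 0.004], 0.98), ([0.786, -0.166, 0.035], 0.51)]
carton [([0.75, -0.369, 0.146], 0.9), ([0.525, 0.028, 0.151], 0.79)]
bead_jar [([0.522, -0.293, 0.075], 0.73), ([0.524, 0.03, 0.154], 0.69)]
label_roll [([0.787, -0.161, 0.038], 0.82)]
tag_pack [([0.782, 0.033, 0.026], 0.86)]
{'clock': 0.6, 'joint_positions': array([ 8.58046364e+01,  2.20392774e+01,  4.53011937e-01, -2.64353414e-03,
       -6.84111115e+01, -1.48165591e+01]), 'qvel': array([-0.03224348,  0.09972909, -0.00032519, -0.00280644,  0.02343583,
        0.04267424]), 'joint_torque': array([ 4.34150443e-04, -3.90211987e+01,  1.87533563e+01,  4.22250062e+00,
        1.54143811e-02, -1.91041653e-05]), 'position': array([0.20356063, 0.59089389, 0.22257119]), 'tool_rot': array([-1.79998093e+02,  3.04718281e-03, -1.90128953e+01]), 'force': array([-0.38860635,  0.45718302, -0.05129222]), 'wrist_torque': array([ 0.00964137, -0.00207393,  0.0421637 ]), 'finger_force': 0.0, 'opening': 0.9986469418737284}
```

```bash
python3 -c "
import cv2
a=cv2.imread('pics/top0.png');cv2.imwrite('pics/top0b.png',cv2.resize(a,(800,600),interpolation=cv2.INTER_CUBIC))"
```

```text
(no output)
```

View pics/top0b.png

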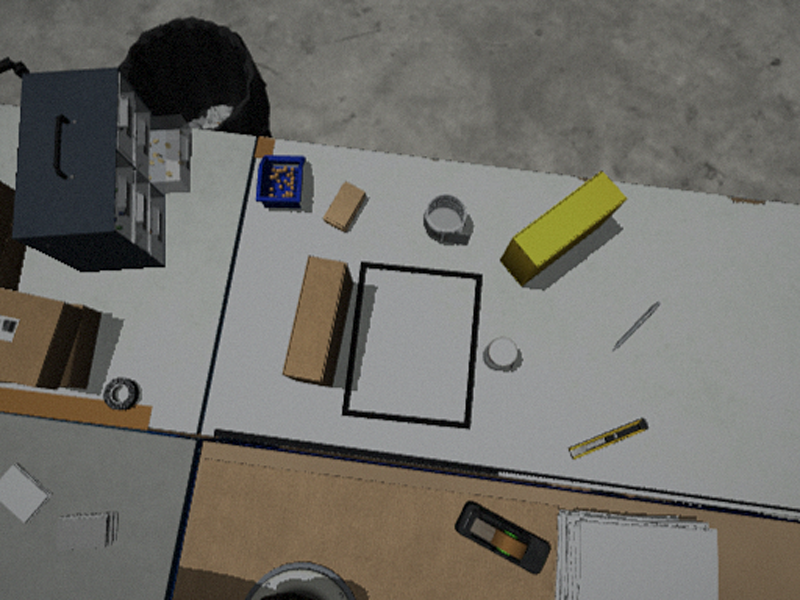

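View pics/scene0.png

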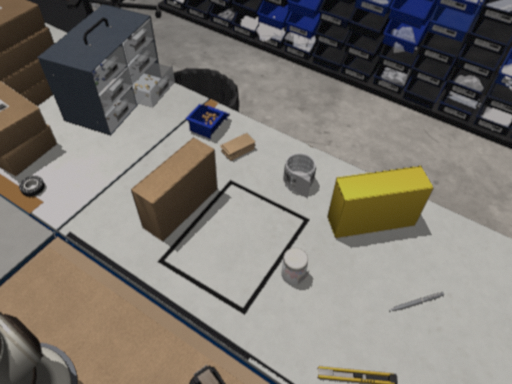

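The picture shows two boxes. The brown one in the top view at about (320,320) of 800x600 stands beside the tape rectangle (360–480, 265–425), opposite the jar at (502,352). The yellow look-alike is at (563,230). The brown kraft one fits the description. I'll fit the poses and confirm in a crop.

```bash
cat > h.py <<'E'
from workcell import env
import cv2,numpy as np
from scipy.spatial.transform import Rotation as R
from scipy.optimize import minimize
def rot(f): return R.from_euler("xyz",f["orientation"],degrees=True).as_matrix()
def proj(f,P):
    c=(np.atleast_2d(P)-f["position"])@rot(f)
    return np.c_[f["cx"]-f["fx"]*c[:,0]/c[:,2], f["cy"]+f["fy"]*c[:,1]/c[:,2]]
def unproj(f,uv,z):
    uv=np.atleast_2d(uv).astype(float)
    d=np.c_[(uv[:,0]-f["cx"])/f["fx"],-(uv[:,1]-f["cy"])/f["fy"],-np.ones(len(uv))]@rot(f).T
    return f["position"]+d*((z-f["position"][2])/d[:,2])[:,None]
def box(x,y,a,lx=.069,ly=.210,h=.152):
    c,s=np.cos(a),np.sin(a)
    return np.array([[x+c*i-s*j,y+s*i+c*j,k] for i in(-lx/2,lx/2) for j in(-ly/2,ly/2) for k in(0,h)])
def soft(f,P):
    m=np.zeros((384*4,512*4),np.uint8)
    cv2.fillConvexPoly(m,cv2.convexHull(((proj(f,P)+.5)*4).astype(np.float32)).round().astype(np.int32),255)
    return cv2.resize(m,(512,384),interpolation=cv2.INTER_AREA)/255.
def fitbox(fms,p0,dims=(.069,.210,.152)):
    L=lambda p:sum(np.abs(soft(f,box(*p,*dims))-m).sum() for f,m in fms)
    S=np.array([p0]+[np.array(p0)+d for d in np.diag([.01,.01,.06])])
    r=minimize(L,p0,method="Nelder-Mead",options=dict(initial_simplex=S,xatol=1e-4,fatol=.5))
    return r.x,r.fun
def cmask(f,xyz):
    """trace mask of the carton at about xyz"""
    q=proj(f,xyz)[0].round().astype(int)
    for d in env.trace(f,"carton"):
        if d["mask"][q[1],q[0]]: return d["mask"].astype(float)
def outline(f):
    m=max((d for d in env.trace(f,"outline")),key=lambda d:d["score"])["mask"]
    m=cv2.dilate(m.astype(np.uint8),np.ones((5,5)))*(f["image"].max(2)<75)
    n,l,s,_=cv2.connectedComponentsWithStats(m.astype(np.uint8)); k=1+s[1:,4].argmax()
    v,u=np.nonzero(l==k); w=unproj(f,np.c_[u,v],0)[:,:2]
    return cv2.minAreaRect((w*1000).astype(np.float32)),w
E
python3 - <<'E'
from h import *
fs=[env.grab_frame(n) for n in("top","scene")]
for f in fs: print("outline",outline(f)[0])
fm=[(f,cmask(f,[.52,.02,.145])) for f in fs]
for s in (fm,fm[:1],fm[1:]):
    p,e=fitbox(s,[.52,.03,np.pi/2+.1]); print(p[:2],np.degrees(p[2]),e,[m.sum() for _,m in s])
p,_=fitbox(fm,[.52,.03,np.pi/2+.1])
im=fs[0]["image"].copy();im=cv2.resize(im[150:290,160:350],None,fx=4,fy=4)
for q in proj(fs[0],box(*p)): cv2.circle(im,tuple(int(v) for v in (q-[160,150]+.5)*4),3,(0,0,255),-1)
for q in proj(fs[0],np.c_[cv2.boxPoints(outline(fs[0])[0])/1000,np.zeros(4)]): cv2.circle(im,tuple(int(v) for v in (q-[160,150]+.5)*4),3,(0,255,0),-1)
cv2.imwrite("pics/crop1.png",im); print(env.read_state()["clock"])
E
```

```text
Traceback (most recent call last):
  File "h.py", line 31, in outline
    m=max((d for d in env.trace(f,"outline")),key=lambda d:d["score"])["mask"]
      ~~~^^^^^^^^^^^^^^^^^^^^^^^^^^^^^^^^^^^^^^^^^^^^^^^^^^^^^^^^^^^^^
ValueError: max() iterable argument is empty
```

```bash
python3 - <<'E'
s=open("h.py").read();i=s.index("def outline")
s=s[:i]+'''def outline(f):
    vv,uu=np.mgrid[:384,:512]; w=unproj(f,np.c_[uu.ravel(),vv.ravel()],0)[:,:2]
    near=(np.abs(w-[.515,-.14])<[.2,.18]).all(1).reshape(384,512)
    m=((f["image"].max(2)<75)&near).astype(np.uint8)
    n,l,s,_=cv2.connectedComponentsWithStats(m); k=1+s[1:,4].argmax()
    w=w[(l==k).ravel()]
    return cv2.minAreaRect((w*1000).astype(np.float32)),w
'''
open("h.py","w").write(s)
E
cat > m.py <<'E'
from h import *
fs=[env.grab_frame(n) for n in("top","scene")]
for f in fs: print("outline",outline(f)[0])
fm=[(f,cmask(f,[.52,.02,.145])) for f in fs]
fm=[(f,m) for f,m in fm if m is not None]
for s in (fm,fm[:1],fm[1:]):
    if s: p,e=fitbox(s,[.52,.03,np.pi/2+.1]); print(p[:2],np.degrees(p[2]),e,[m.sum() for _,m in s])
p,_=fitbox(fm,[.52,.03,np.pi/2+.1])
im=fs[0]["image"].copy();im=cv2.resize(im[150:290,160:350],None,fx=4,fy=4)
for q in proj(fs[0],box(*p)): cv2.circle(im,tuple(int(v) for v in (q-[160,150]+.5)*4),3,(0,0,255),-1)
for q in proj(fs[0],np.c_[cv2.boxPoints(outline(fs[0])[0])/1000,np.zeros(4)]): cv2.circle(im,tuple(int(v) for v in (q-[160,150]+.5)*4),3,(0,255,0),-1)
cv2.imwrite("pics/crop1.png",im); print(env.read_state()["clock"])
E
python3 m.py
```

```text
outline ((530.8054809570312, -134.591064453125), (303.1865539550781, 246.8685760498047), 1.5920274257659912)
outline ((530.8749389648438, -132.5306396484375), (300.83551025390625, 244.23818969726562), 1.7078560590744019)
[0.53107381 0.03819762] 87.760986296318 322.20000000000005 [np.float64(2498.0), np.float64(5287.0)]
[0.53202026 0.03721247] 87.7072994056652 133.47450980392156 [np.float64(2498.0)]
[0.53149455 0.03952742] 87.5984569407394 146.27450980392155 [np.float64(5287.0)]
0.95
```

View pics/crop1.png

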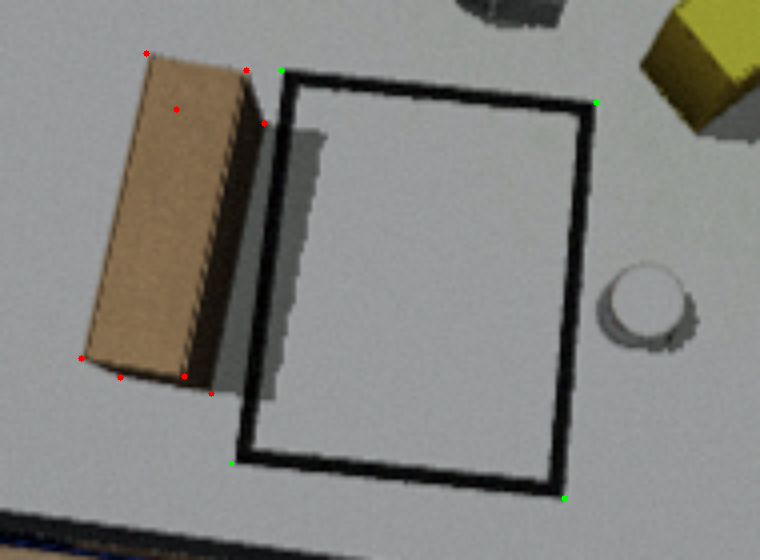

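The crop confirms the target. The brown carton (85–265, 55–393 in the crop) stands left of the rectangle with its shadow across the tape line, and it is yawed about 4° to the rectangle. The fits are good to about 3 mm. With a vertical tool the gripper body would hit the tall carton, so I'll tilt the tool 40° with the tips leading. I'll push with open fingers, which also squares the carton up.

```bash
cat > g.py <<'E'
from h import *
C=np.array([.531,-.1335]); A=np.radians(1.65)
t=np.array([np.cos(A),np.sin(A)]); o=np.array([-np.sin(A),np.cos(A)])  # o: towards the carton side
TH=np.radians(40)
def P(s,v,z): return [*(C+s*o+v*t),z]
def ori(sg):
    z=np.r_[-o*np.sin(TH),-np.cos(TH)]; y=sg*np.r_[t,0]
    return R.from_matrix(np.c_[np.cross(y,z),y,z]).as_euler("xyz",degrees=True)
E
python3 - <<'E'
from g import *
j0=np.array(env.read_state()["joint_positions"])
for sg in(1,-1):
    for p in[(.27,.005,.24),(.25,.005,.016),(.14,.005,.016),(.24,.005,.124),(.08,.005,.124)]:
        j=env.inverse_kinematics(P(*p),ori(sg)); print(sg,p,None if j is None else np.round(j,0))
E
```

```text
1 (0.27, 0.005, 0.24) [ 46.  24. -15.  28. -83. 125.]
1 (0.25, 0.005, 0.016) [ 43.  38. -29.  35. -57. 110.]
1 (0.14, 0.005, 0.016) [ 32.  35. -39.  46. -50. 108.]
1 (0.24, 0.005, 0.124) [ 43.  29. -25.  31. -68. 118.]
1 (0.08, 0.005, 0.124) [ 28.  25. -36.  43. -58. 121.]
-1 (0.27, 0.005, 0.24) [ 46.  24. -15.  28. -83. -55.]
-1 (0.25, 0.005, 0.016) [ 43.  38. -29.  35. -57. -70.]
-1 (0.14, 0.005, 0.016) [ 32.  35. -39.  46. -50. -72.]
-1 (0.24, 0.005, 0.124) [ 43.  29. -25.  31. -68. -62.]
-1 (0.08, 0.005, 0.124) [ 28.  25. -36.  43. -58. -59.]
```

```bash
cat > meas.py <<'E'
from g import *
def meas(s0,v0=.005,show=None):
    fs=[env.grab_frame(n) for n in("top","scene")]
    c=np.r_[P(s0,v0,.145)]
    fm=[(f,m) for f,m in((f,cmask(f,c)) for f in fs) if m is not None]
    for q in(fm,fm[:1],fm[1:]):
        if not q: continue
        p,e=fitbox(q,[c[0],c[1],np.pi/2+A]); d=p[:2]-C
        print("s %.4f v %.4f yaw %.1f err %.0f"%(d@o,d@t,np.degrees(p[2]-A)-90,e))
    if show: cv2.imwrite(show,np.vstack([cv2.resize(f["image"],(400,300)) for f in fs]))
E
python3 - <<'E'
from meas import *
O=ori(-1)
env.goto(P(.27,.005,.24),O)
print(env.move_straight(P(.25,.005,.016),rate=.2,force_limit=15), env.read_state()["force"])
print(env.move_straight(P(.165,.005,.016),rate=.05,force_limit=15))
st=env.read_state(); print(st["clock"],st["force"],st["position"],P(.165,.005,.016))
meas(.125,show="pics/a.png")
E
```

```text
False [-0.28093008 -0.83648263 -0.3229491 ]
False
6.05 [-0.19874504  1.13322103  0.65208037] [0.53123681 0.03165366 0.01600463] [np.float64(0.5312469247002052), np.float64(0.031575555513808376), 0.016]
s 0.1234 v 0.0086 yaw 0.5 err 246
s 0.1222 v 0.0087 yaw 0.0 err 61
s 0.1248 v 0.0094 yaw 0.5 err 143
```

View pics/a.png

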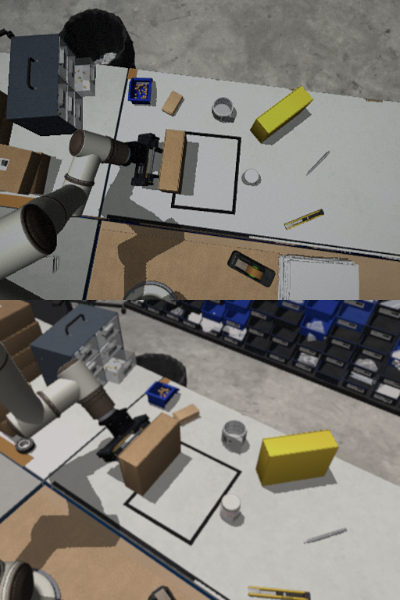

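Carton upright and squared to the rectangle (yaw about 0.5°), with its foot over the tape line at s≈0.123. That matches the prediction, so I'll slide it 15 mm further, let it stand, then tip it.

```bash
python3 - <<'E'
from meas import *
print(env.move_straight(P(.150,.007,.016),rate=.04,force_limit=15))
env.dwell(.5)
env.move_straight(P(.19,.007,.016),rate=.1)
meas(.108)
env.move_straight(P(.19,.007,.124),rate=.15)
print(env.move_straight(P(.084,.007,.124),rate=.04,force_limit=15))
env.dwell(.6)
st=env.read_state(); print(st["clock"],st["force"],st["position"])
fs=[env.grab_frame(n) for n in("top","scene")]
cv2.imwrite("pics/b.png",np.vstack([cv2.resize(f["image"],(400,300)) for f in fs]))
E
```

```text
False
s 0.1075 v 0.0099 yaw -0.4 err 247
s 0.1056 v 0.0103 yaw -0.2 err 95
s 0.1081 v 0.0095 yaw -0.0 err 96
False
12.2917 [ 0.33313875 -0.05629669  0.02496291] [ 0.5355695  -0.04934171  0.12398967]
```

View pics/b.png

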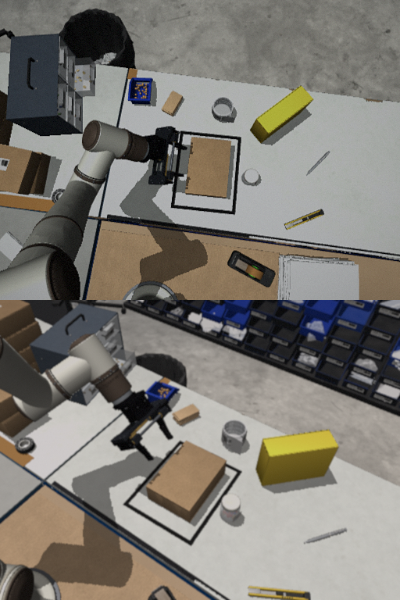

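The carton lies flat inside the rectangle, but it looks closer to the jar-side tape than planned (top view, right edge about x=238). I'll retract and measure.

```bash
python3 - <<'E'
from meas import *
env.move_straight(P(.24,.007,.2),rate=.2)
fs=[env.grab_frame(n) for n in("top","scene")]
cv2.imwrite("pics/c.png",cv2.resize(fs[0]["image"][150:290,200:350],None,fx=4,fy=4))
c=np.r_[P(-.015,.01,.07)]
fm=[(f,m) for f,m in((f,cmask(f,c)) for f in fs) if m is not None]
for q in(fm,fm[:1],fm[1:]):
    if not q: continue
    p,e=fitbox(q,[c[0],c[1],np.pi/2+A],(.152,.210,.069)); d=p[:2]-C
    b=box(*p,.152,.21,.069)[:,:2]-C
    print("s %.4f v %.4f yaw %.1f err %.0f"%(d@o,d@t,np.degrees(p[2]-A)-90,e),"s",(b@o).min(),(b@o).max(),"v",(b@t).min(),(b@t).max())
print(env.read_state()["clock"])
E
```

```text
s -0.0043 v 0.0118 yaw -0.2 err 286 s -0.08055768670095614 0.07205179758241995 v -0.09343527548067918 0.11700545307161474
s -0.0057 v 0.0108 yaw -0.2 err 142 s -0.08198225286213426 0.07062626234931366 v -0.09439886763486775 0.11604116083615522
s -0.0040 v 0.0120 yaw 0.2 err 121 s -0.08038052327811913 0.07244015155789374 v -0.09325095247781845 0.11734229414612374
13.6083
```

View pics/c.png

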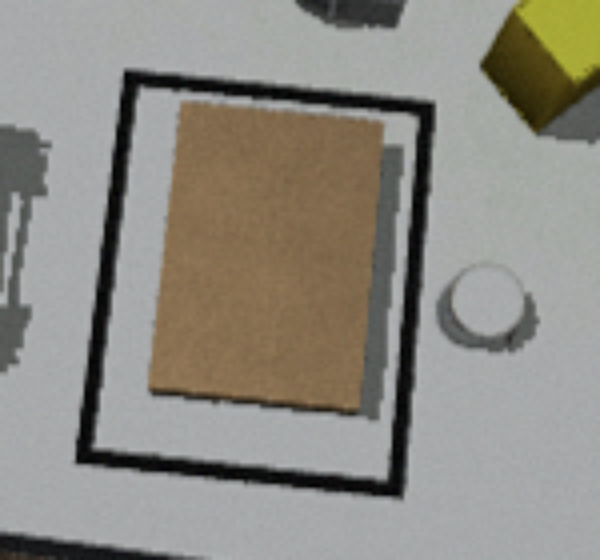

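The carton lies flat and is well inside the tape on every side, by about 28 mm or more along x and 23 mm or more along y. The jar is untouched and the gripper is clear.

```bash
python3 -c "
from workcell import env
print(env.close_job())"
```

```text
the job is handed in; nothing more can be done
None
```

The carton lies flat inside the tape rectangle, by my measurements at least 23 mm clear of the tape on every side, with the jar, label roll and tag pack not touched, and the job is handed in; no verdict was returned.

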